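# Hang the washed steel jug on the drying peg

## Task

The small steel jug has just been washed: hang it by its handle on the red slanted peg of the drying stand. Guide the handle loop down over the peg along its slope, well past the tip, before letting go, so that the jug is left hanging still and clear of the table; leave the blue jug and everything else where they are.

Things in the scene. Friction and masses are not known exactly. Their poses are not given: they have to be found in the camera images.
- steel_jug_center (a point): Centre (half-way up, on the axis) of the plain steel jug: open, round, straight-sided, 60 mm outside diameter, 95 mm tall, wall 3 mm, 0.14 to 0.28 kg, standing on the table. Axes: z towards its mouth, y from its axis towards its handle, x square to the handle. The handle is a flat D loop of 8 mm round dark steel bar reaching 72 mm from the jug's axis.
- steel_jug_loop (a point): Centre of the opening of the steel jug's handle, 47 mm from the jug's axis towards +y and 2.5 mm above the jug's centre; axes as for the jug's centre. The opening is 34 mm wide (along y) and 56 mm high (along z), seen along x; the bar is 8 mm thick along x.
- peg: The red round peg of the drying stand, 12 mm thick. Origin at its root, in the middle of the post, 170 mm above the table. Its z axis runs along the peg from root to tip, 35 degrees above level, leaning out roughly towards the robot; its y axis is level.
- peg_tip (a point): Round tip of the red peg, 110 mm from the root along the peg. The fixed stand: a 20 mm round upright post, 180 mm tall, in the middle of a 130 mm square base plate 12 mm thick.
- blue_jug_center (a point): Centre (half-way up) of the blue enamel jug, of the same shape and size as the steel jug, axes likewise. Not to be disturbed. The two jugs may stand in either of two places.
- cake_ring_mid (a point): Centre of a loose steel cake ring lying flat, 160 mm across, 55 mm high, this point half-way up. Not to be disturbed.
- spice_jar_mid (a point): Centre of a loose white jar with orange lid, 60 mm across, 100 mm tall, this point half-way up. Not to be disturbed.
- spatula_grip (a point): Grip of a loose spatula lying on the table. Not to be disturbed.

How it is judged:
By the outcome, as a careful person would: the job done as asked, in the order asked, and still so for the second after the job is handed in, with the robot touching nothing.
It also fails if it takes over 48 s, if anything falls off the work surface, if the arm or the gripper's body presses on something with over 40 N, if the wrist force passes 120 N, or if a joint passes its speed limit or range.

## Robot

A 6-joint arm with a two-finger parallel gripper is mounted at the origin on the work surface. World frame = base frame: x ahead of the robot, y to its left, z up, the work surface at z = 0. Lengths are in mm, angles in rad, forces in N, time in s.
With the tool pointing down it reaches from about 300 to 775 mm from the base axis. Payload 14.6 kg.
Tool frame: the origin (TCP) lies midway between the tips of the shut fingers; the grasp point (between the pads) lies 19 mm behind it; z points along the fingers, y is the line along which they close (so a half turn about z gives the same grasp; the last joint's range is limited). The gripper opens to 85 mm and grips with 20 to 120 N. Pads are 22 mm wide; open, the fingers measure 114 mm over their backs; the gripper's body (76 mm by 85 mm) begins 54 mm behind the grasp point. The pads swing forward as they close: fully open they stand 13 mm farther back than shut.
Start: joints at [1.241, 0.3, 1.521, -0, 1.321, -0.067], TCP at [142.88, 531.107, 231.281] pointing down, gripper open.
Joint ranges: [-3.03, 3.03], [-0.79, 2.21], [0.23, 2.52], [-1.04, 4.18], [0, 3.07], [-2.55, 2.55]. Speed limits (rad/s): [2.22, 2.22, 2.57, 3.14, 3.14, 3.14].

## Interface

Orientations are given as [roll, pitch, yaw] about the fixed x, y, z axes, in that order (R = Rz(yaw) Ry(pitch) Rx(roll)).
In Python, from plant import bot gives the robot as it stands. The module is installed in compiled form; this text tells all that it offers.
- The arm moves only by the shell command python3 -m jog 'ROWS'. ROWS is JSON, a list of rows, each a list of 3 entries, a list of its own where there are three numbers: the turn, a rotation vector about the tool's x, y, z in rad, then the shift along the tool's x, y, z in mm, then the opening, from 0 (shut) to 1 (fully open). In form: [[[rx, ry, rz], [x, y, z], hand], ...]. A call has exactly 8 rows; each row is the pose to reach, as a shift and turn from the pose commanded when the call began, along the tool's axes at that moment; what a row does not reach only later rows make up. A row lasts 1/12 s, in which the tool goes at most 41.7 mm and 7.16 degrees, less where a joint would pass 70% of its speed; a pose out of reach is approached as far as the arm can. A call with a gripper value outside its range is refused whole. The fingers move at their own pace and stop on an object; the grip force is fixed at half the most. Time passes only in rows, so rows that repeat a pose let the fingers close, or fill a call up. It gives the time, the measured TCP pose, the force, the opening and the grip force at its end, in the units of the state.
- bot.state(): the state, without advancing time (a new reading comes with each control period).
- bot.read_camera(name): name is "scene" or "side" or "wrist"; returns a dict with "frame" (480x640x3 uint8, red, green, blue), "fov_y" (degrees; the focal length in pixels is half the picture's height over the tangent of half this angle, whatever the lens; pixels are square), "cx", "cy" (the principal point, pixels), "dist_coeffs" ([k1, k2, p1, p2, k3] as OpenCV has them; the pictures are not rectified), "xyz" and "attitude" of the camera in the world. Camera axes: x right, y down, z forward; pixel columns grow to the right and rows downward; lengths in mm; the calibration is good to about 2 mm. A picture is of the moment at which its call begins. There is no depth.
- bot.sign_off(): hands the job in; it is judged then, once.
The state is a dict: "time": time; "joint_pos": joint angles; "joint_velocities": joint speeds; "joint_torque": joint torques, N m; "tcp_pos": TCP position; "orientation": TCP orientation; "wrist_force": force on the tool from outside, world axes, zero at the start; "wrist_torque": the same for the moment, N m; "finger_gap": finger opening in mm; "finger_force": force on a finger pad.
Only numpy, scipy, OpenCV 4.12 (cv2) and the standard library are available. Lean on these libraries where they do the work, as an engineer would, in place of code of your own. Each camera call takes 0.05 s, during which the arm holds its last target. There are 200 camera calls.

## Working session

There is one attempt and no reset: what is moved stays moved. The work goes in short steps, Python scripts to look and compute and a shell command to move; the robot and the scene stay as the last step left them, time stands still between calls to the robot, and variables do not carry over. Pictures are saved under pics/ and viewed, at most 11 in all, crops included, and the job is handed in when it is done.

```bash
mkdir -p pics
python3 - <<'E'
from plant import bot
import cv2
for n in("scene","side"):
    c=bot.read_camera(n); cv2.imwrite(f"pics/{n}0.png",c["frame"][:,:,::-1])
    print(n,{k:v for k,v in c.items() if k!="frame"})
print(bot.state())
E
```

```text
scene {'fov_y': 52.03562943484955, 'cx': 308.41929100214884, 'cy': 233.82122765172875, 'dist_coeffs': array([-0.04428528,  0.        ,  0.        ,  0.        ,  0.        ]), 'xyz': array([1125.22066496,  765.04360022,  909.48938977]), 'attitude': array([-2.2338563 ,  0.01103976,  2.49993683])}
side {'fov_y': 43.66659371792169, 'cx': 316.5030686941682, 'cy': 241.91936824040212, 'dist_coeffs': array([-0.05948968,  0.        ,  0.        ,  0.        ,  0.        ]), 'xyz': array([  438.24431963, -1037.04680608,  1113.77741668]), 'attitude': array([-2.3247928 , -0.00978118, -0.13193161])}
{'time': 0.1, 'joint_pos': array([ 1.24139909e+00,  3.00388552e-01,  1.52151531e+00, -9.63432650e-06,
        1.32068895e+00, -6.66068897e-02]), 'joint_velocities': array([ 0.00045821, -0.00062281, -0.00208309, -0.0004223 , -0.00042342,
       -0.00053852]), 'joint_torque': array([ 2.17350454e-03, -5.44374061e+01, -3.62372339e+01, -3.53127541e-05,
        3.06881098e-03,  2.51634191e-05]), 'tcp_pos': array([142.81892509, 530.92059779, 230.79441591]), 'orientation': array([-3.14059409e+00, -5.72568312e-05,  2.87880466e+00]), 'wrist_force': array([-0.47203269,  0.36740518,  0.27281741]), 'wrist_torque': array([ 0.03206802,  0.00941552, -0.03618084]), 'finger_force': 0.0, 'finger_gap': 85.23406420760178}
```

View pics/scene0.png

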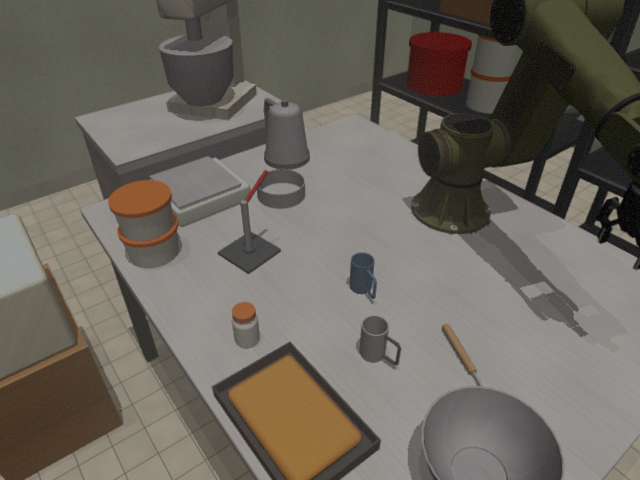

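View pics/side0.png

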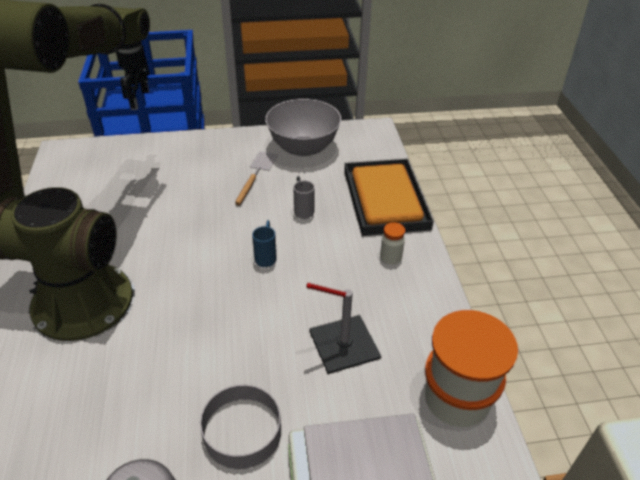

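The scene view shows the steel jug at about (374,340) with its handle towards (397,352), the blue jug at (362,274), and the peg from root (245,203) to tip (266,173). In the side view the steel jug is at (304,199), the blue jug at (264,247), and the peg runs from (347,294) to (308,286). I'll enlarge these areas to get accurate pixels.

Run:
```python
import cv2,numpy as np
a=cv2.imread("pics/scene0.png");b=cv2.imread("pics/side0.png")
def crop(i,x,y,w,h):  # scale 5
    o=cv2.resize(i[y:y+h,x:x+w],None,fx=5,fy=5,interpolation=cv2.INTER_CUBIC)
    for k in range(0,w,10): cv2.line(o,(5*k,0),(5*k,8 if k%50 else 16),(0,255,255),1);cv2.putText(o,str(x+k),(5*k,18),0,.3,(0,255,255),1)
    for k in range(10,h,10): cv2.line(o,(0,5*k),(8,5*k),(0,255,255),1);cv2.putText(o,str(y+k),(9,5*k+3),0,.3,(0,255,255),1)
    return o
cv2.imwrite("pics/c1.png",np.vstack([np.hstack([crop(a,345,310,60,60),crop(b,280,170,60,60)]),np.hstack([crop(a,230,165,60,50),crop(b,300,270,60,50)])]))
```

```text
(no output)
```

View pics/c1.png

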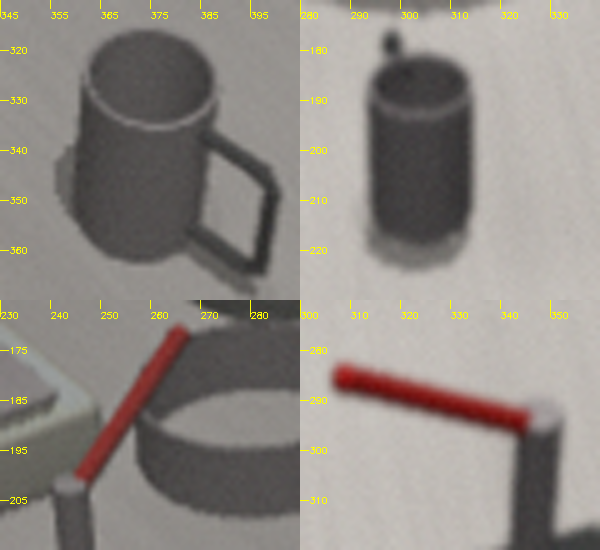

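Crop readings:
- **Scene:** steel rim centre (375,326), handle corners (399.4,347) and (397.2,363.6), post top (244,201.8), peg tip (265.8,171.3).
- **Side:** rim centre (304.1,187.3), handle corner (298.4,178.6), post top (349,292.4), peg tip (307.2,285.4).

Next I'll fit the poses.

```bash
cat > h.py <<'E'
import numpy as np,cv2
from scipy.spatial.transform import Rotation as R
from scipy.optimize import least_squares
from plant import bot
def cam(n):
    c=bot.read_camera(n);return c
def proj(c,P):
    f=240/np.tan(np.radians(c["fov_y"])/2);K=np.array([[f,0,c["cx"]],[0,f,c["cy"]],[0,0,1]])
    M=R.from_euler("xyz",c["attitude"]).as_matrix().T
    return cv2.projectPoints(np.atleast_2d(P).astype(float),cv2.Rodrigues(M)[0],-M@c["xyz"],K,c["dist_coeffs"])[0][:,0]
def fit(model,obs,x0):  # obs: list (cam, model point index, pixel)
    def r(p):
        P=model(p);return np.concatenate([proj(c,P[i])[0]-px for c,i,px in obs])
    s=least_squares(r,x0,x_scale=[100,100,1]);return s.x,r(s.x).reshape(-1,2)
def jug(p):  # x,y,heading of handle; points in (along handle, z)
    u=np.array([np.cos(p[2]),np.sin(p[2]),0]);o=np.array([p[0],p[1],0])
    return np.array([o+u*a+[0,0,z] for a,z in((0,95),(68,82),(68,18),(0,47.5),(47,50))])
def stand(p):
    u=np.array([np.cos(p[2]),np.sin(p[2]),0]);o=np.array([p[0],p[1],0])
    c,s=np.cos(np.radians(35)),np.sin(np.radians(35))
    return np.array([o+[0,0,180],o+u*108*c+[0,0,170+108*s],o+[0,0,170]])
E
python3 - <<'E'
from h import *
np.set_printoptions(precision=2,suppress=True)
a,b=cam("scene"),cam("side")
for m,o,x0 in((jug,[(a,0,(375,326)),(a,1,(399.4,347)),(a,2,(397.2,363.6)),(b,0,(304.1,187.3)),(b,1,(298.4,178.6))],(500,200,1.5)),
 (jug,[(a,0,(362,261)),(a,1,(373,270)),(b,0,(264.5,232)),(b,1,(268,224))],(400,100,1)),
 (stand,[(a,0,(244,201.8)),(a,1,(265.8,171.3)),(b,0,(349,292.4)),(b,1,(307.2,285.4))],(600,-100,3))):
    x,r=fit(m,o,x0);print(m.__name__,x,"\n",r.ravel(),"\n",m(x))
E
```

```text
jug [586.89 268.79   1.73] 
 [-0.78 -1.35 -0.22 -1.6  -1.08  0.55 -0.04 -2.21 -0.89 -3.94] 
 [[586.89 268.79  95.  ]
 [575.84 335.89  82.  ]
 [575.84 335.89  18.  ]
 [586.89 268.79  47.5 ]
 [579.26 315.17  50.  ]]
jug [461.9  78.2   1.4] 
 [-2.63 -4.42  0.63  6.56 -1.01  3.07 -1.56 -2.85] 
 [[461.9   78.2   95.  ]
 [473.45 145.22  82.  ]
 [473.45 145.22  18.  ]
 [461.9   78.2   47.5 ]
 [469.89 124.52  50.  ]]
stand [ 623.48 -210.62    3.34] 
 [-1.16 -1.71 -0.33 -1.2  -1.11 -1.01  0.64 -0.96] 
 [[ 623.48 -210.62  180.  ]
 [ 536.8  -228.29  231.95]
 [ 623.48 -210.62  170.  ]]
```

```bash
cat >> h.py <<'E'
def rel(pos,Rt):  # turn and shift, tool axes, from the present pose to the target
    s=bot.state();R0=R.from_euler("xyz",s["orientation"])
    return (R0.inv()*Rt).as_rotvec().round(3),(R0.inv().apply(np.array(pos)-s["tcp_pos"])).round(1)
def tool(yang,tilt=0.):  # pointing down, y axis at heading yang; tilt about tool y (positive: z leans to +heading of tool -x..)
    return R.from_euler("xyz",[np.pi,0,yang+np.pi/2])*R.from_rotvec([0,tilt,0])
E
python3 -m jog '[[[0,0,0.07],[-31,-8.6,0],1],[[0,0,0.14],[-62,-17.2,0],1],[[0,0,0.22],[-93,-26,0],1],[[0,0,0.29],[-124,-34,0],1],[[0,0,0.36],[-155,-43,0],1],[[0,0,0.43],[-186,-52,0],1],[[0,0,0.5],[-217,-60,0],1],[[0,0,0.57],[-248,-69,0],1]]'
python3 -c "
from h import *
print(rel((587,269,231),tool(.16)))"
```

```text
time: 0.87
tcp_pos: [365.6, 399.0, 231.2]
orientation: [-3.142, -0.0, 2.305]
wrist_force: [-0.4, 0.5, -0.7]
finger_gap: 85.7
finger_force: 0.0
(array([-0.   ,  0.   ,  0.575]), array([-2.448e+02,  7.710e+01,  2.000e-01]))
```

```bash
python3 -m jog '[[[0,0,0.07],[-31,9.6,0],1],[[0,0,0.14],[-62,19.2,0],1],[[0,0,0.22],[-93,29,0],1],[[0,0,0.29],[-124,38.5,0],1],[[0,0,0.36],[-155,48,0],1],[[0,0,0.43],[-186,58,0],1],[[0,0,0.5],[-217,67.5,0],1],[[0,0,0.575],[-245,77,0],1]]'
python3 - <<'E'
from h import *
c=cam("wrist");f=c.pop("frame");print(c,bot.state()["joint_pos"],bot.state()["tcp_pos"])
cv2.imwrite("pics/w1.png",f[:,:,::-1])
E
```

```text
time: 1.53
tcp_pos: [587.6, 269.2, 231.0]
orientation: [-3.141, 0.0, 1.73]
wrist_force: [-0.4, -0.1, 0.2]
finger_gap: 85.6
finger_force: 0.0
{'fov_y': 62.15405547090588, 'cx': 317.7205966747592, 'cy': 250.36373815570323, 'dist_coeffs': array([-0.07498203,  0.        ,  0.        ,  0.        ,  0.        ]), 'xyz': array([575.0211615 , 352.54882917, 372.91782286]), 'attitude': array([ 2.80865147e+00, -1.55994114e-04,  1.59185328e-01])} [ 3.67418371e-01  5.24211782e-01  1.21004803e+00 -1.05363254e-03
  1.40747079e+00  2.17444709e-01] [590.92098867 266.38795955 230.45865869]
```

View pics/w1.png

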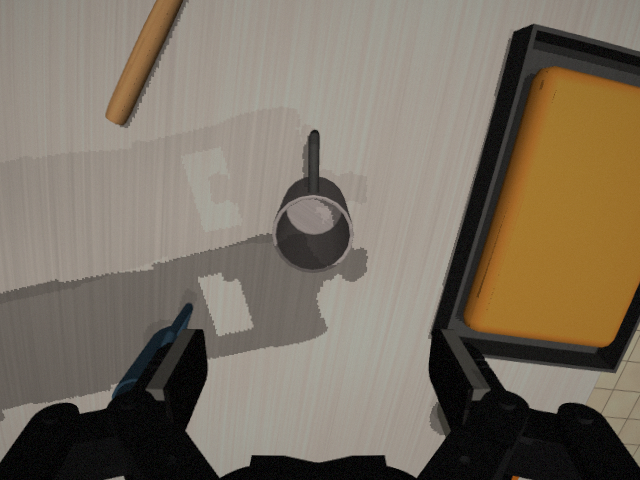

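The wrist view shows the steel rim centred near (313,233), with its handle end at (315,132). The blue jug is at lower left. I'll fit the steel jug's pose from this view and compare it with the earlier fit.

Run:
```python
from h import *
np.set_printoptions(precision=2,suppress=True)
def ray(c,px,z):
    f=240/np.tan(np.radians(c["fov_y"])/2);K=np.array([[f,0,c["cx"]],[0,f,c["cy"]],[0,0,1]])
    q=cv2.undistortPoints(np.array([[px]],float),K,c["dist_coeffs"])[0,0]
    d=R.from_euler("xyz",c["attitude"]).apply([*q,1]);return c["xyz"]+d*(z-c["xyz"][2])/d[2]
c=cam("wrist");print(c["xyz"],bot.state()["tcp_pos"])
import cv2
a=cam("scene");b=cam("side")
# first picture's own camera pose
c["xyz"]=np.array([575.0211615,352.54882917,372.91782286]);c["attitude"]=np.array([2.80865147,-1.55994e-4,.159185])
for p,z in(((313,233),95),((274,233),95),((352,233),95),((315,132),82)):print(ray(c,p,z))
print("scene",ray(a,(375,326),95),"side",ray(b,(304.1,187.3),95))
print(proj(c,jug((587,269,1.73))))
```

```text
[578.97 349.96 372.28] [588.87 267.88 230.16]
[584.79 270.32  95.  ]
[556.74 265.83  95.  ]
[612.82 274.82  95.  ]
[575.12 340.13  82.  ]
scene [588.2  272.67  95.  ] side [585.84 258.96  95.  ]
[[315.72 235.17]
 [315.65 137.98]
 [316.01 133.69]
 [315.98 218.77]
 [315.89 162.62]]
```

```bash
python3 -c "
from h import *
print(rel((585.5,270.8,50),tool(.145)),bot.state()['tcp_pos'],bot.state()['orientation'])"
```

```text
(array([-0.001,  0.   ,  0.017]), array([  0.8,  -0.6, 180.6])) [586.40139614 270.1493854  230.55839613] [-3.14045516e+00  1.51275644e-04  1.73328812e+00]
```

```bash
python3 -m jog '[[[0,0,0.015],[1,-1,10],1],[[0,0,0.015],[1,-1,35],1],[[0,0,0.015],[1,-1,65],1],[[0,0,0.015],[1,-1,95],1],[[0,0,0.015],[1,-1,125],1],[[0,0,0.015],[1,-1,155],1],[[0,0,0.015],[1,-1,175],1],[[0,0,0.015],[1,-1,180],1]]'
python3 -m jog '[[[0,0,0],[0,0,0],1],[[0,0,0],[0,0,0],1],[[0,0,0],[0,0,0],0],[[0,0,0],[0,0,0],0],[[0,0,0],[0,0,0],0],[[0,0,0],[0,0,0],0],[[0,0,0],[0,0,0],0],[[0,0,0],[0,0,0],0]]'
```

```text
time: 2.4
tcp_pos: [582.3, 271.6, 47.0]
orientation: [-3.136, 0.001, 1.72]
wrist_force: [-1.1, -0.1, 0.3]
finger_gap: 85.8
finger_force: 0.0
time: 3.07
tcp_pos: [585.5, 271.8, 53.0]
orientation: [3.14, -0.001, 1.719]
wrist_force: [-3.6, -1.9, 6.8]
finger_gap: 58.0
finger_force: 63.1
```

Gripped: the gap is 58 mm against a 60 mm jug, at 63 N. Next I'll lift it straight up.

```bash
python3 -m jog '[[[0,0,0],[0,0,-10],0],[[0,0,0],[0,0,-35],0],[[0,0,0],[0,0,-70],0],[[0,0,0],[0,0,-105],0],[[0,0,0],[0,0,-140],0],[[0,0,0],[0,0,-175],0],[[0,0,0],[0,0,-210],0],[[0,0,0],[0,0,-250],0]]'
python3 - <<'E'
from h import *
np.set_printoptions(precision=2,suppress=True)
s=stand((623.5,-210.6,3.34));u=(s[1]-s[2])/108
for t in(200,60):
    L=s[2]+u*t; h=3.34-np.pi/2  # handle heading
    for tilt in(0,-.6,.6):
        Rt=tool(h-np.pi/2,tilt); p=L-Rt.apply([47,0,3]); print(t,tilt,L,p,Rt.apply([0,0,1]),Rt.apply([1,0,0]),rel(p,Rt))
E
```

```text
time: 3.73
tcp_pos: [584.4, 271.1, 303.3]
orientation: [-3.141, 0.0, 1.719]
wrist_force: [0.8, 0.7, -1.8]
finger_gap: 57.7
finger_force: 64.6
200 0 [ 462.88 -242.89  284.72] [ 472.15 -288.97  287.72] [ 0.  0. -1.] [-0.2   0.98  0.  ] (array([-0.  ,  0.  , -0.05]), array([-537.4, -193.5,   15.8]))
200 -0.6 [ 462.88 -242.89  284.72] [ 470.2  -279.26  313.73] [ 0.11 -0.55 -0.83] [-0.16  0.81 -0.56] (array([-0.02, -0.6 , -0.05]), array([-527.5, -194. ,  -10.2]))
200 0.6 [ 462.88 -242.89  284.72] [ 470.86 -282.58  260.65] [-0.11  0.55 -0.83] [-0.16  0.81  0.56] (array([ 0.01,  0.6 , -0.05]), array([-530.9, -193.8,   42.9]))
60 0 [ 575.32 -220.29  204.41] [ 584.58 -266.37  207.41] [ 0.  0. -1.] [-0.2   0.98  0.  ] (array([-0.  ,  0.  , -0.05]), array([-531.6,  -78.9,   96. ]))
60 -0.6 [ 575.32 -220.29  204.41] [ 582.63 -256.66  233.43] [ 0.11 -0.55 -0.83] [-0.16  0.81 -0.56] (array([-0.02, -0.6 , -0.05]), array([-521.7,  -79.5,   70. ]))
60 0.6 [ 575.32 -220.29  204.41] [ 583.29 -259.98  180.35] [-0.11  0.55 -0.83] [-0.16  0.81  0.56] (array([ 0.01,  0.6 , -0.05]), array([-525.1,  -79.3,  123.1]))
```

```bash
python3 -m jog '[[[0,0,0],[-15,-5,0],0],[[0,0,0],[-45,-16,0],0],[[0,0,0],[-75,-27,0],0],[[0,0,0],[-105,-38,0],0],[[0,0,0],[-135,-49,0],0],[[0,0,0],[-165,-60,0],0],[[0,0,0],[-195,-71,0],0],[[0,0,-0.02],[-225,-81,0],0]]'
python3 -m jog '[[[0,0,0],[-30,-10,0],0],[[0,0,0],[-60,-20,0],0],[[0,0,0],[-90,-30,0],0],[[0,0,0],[-120,-41,0],0],[[0,0,-0.01],[-150,-51,0],0],[[0,0,-0.02],[-175,-60,0],0],[[0,0,-0.03],[-190,-66,0],0],[[0,0,-0.03],[-200,-70,0],0]]'
python3 - <<'E'
from h import *
a=cam("wrist");f=a.pop("frame");print(a["xyz"],a["attitude"],bot.state()["tcp_pos"],bot.state()["joint_pos"])
cv2.imwrite("pics/w2.png",f[:,:,::-1])
for n in("scene","side"): cv2.imwrite(f"pics/{n}2.png",cam(n)["frame"][:,:,::-1])
print(bot.state()["tcp_pos"])
E
```

```text
time: 4.4
tcp_pos: [537.3, 35.5, 302.3]
orientation: [3.141, 0.0, 1.739]
wrist_force: [2.1, 0.3, -2.2]
finger_gap: 58.0
finger_force: 64.9
time: 5.07
tcp_pos: [501.9, -173.6, 302.1]
orientation: [3.141, 0.001, 1.768]
wrist_force: [-0.3, 0.5, -1.3]
finger_gap: 58.0
finger_force: 64.9
[485.98092649 -90.82244854 443.98995959] [ 2.80816441e+00 -1.16325339e-03  1.96797941e-01] [ 501.80243069 -174.32395802  301.94653512] [-4.03067350e-01  2.12218415e-01  1.46712117e+00 -5.18479784e-04
  1.46151117e+00 -5.98911726e-01]
[ 502.45429327 -171.98975854  301.75355758]
```

View pics/w2.png

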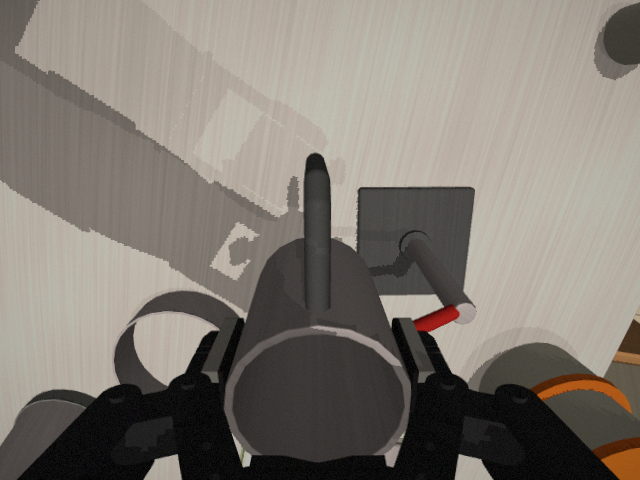

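The wrist view shows the post top at (464,312), the post foot at (414,243) and base plate corners at (358,188), (474,188) and (468,295). The jug's handle centreline runs from (317,305) to (315,158). I'll use these to measure the stand and the jug in the hand.

```bash
cat >> h.py <<'E'
def ray(c,px,z):
    f=240/np.tan(np.radians(c["fov_y"])/2);K=np.array([[f,0,c["cx"]],[0,f,c["cy"]],[0,0,1]])
    q=cv2.undistortPoints(np.array([[px]],float),K,c["dist_coeffs"])[0,0]
    d=R.from_euler("xyz",c["attitude"]).apply([*q,1]);return c["xyz"]+d*(z-c["xyz"][2])/d[2]
E
python3 - <<'E'
from h import *
np.set_printoptions(precision=2,suppress=True)
c=cam("wrist");print(c["xyz"],bot.state()["tcp_pos"])
c["xyz"]=np.array([485.98092649,-90.82244854,443.98995959]);c["attitude"]=np.array([2.80816441,-1.16325e-3,.19679794])
a,b=cam("scene"),cam("side")
print("wrist top",ray(c,(464,312),180),"foot",ray(c,(414,243),12),"corners",*[ray(c,p,12) for p in((358,188),(474,188),(468,295))])
print("scene top",ray(a,(244,201.8),180),"side top",ray(b,(349,292.4),180))
print("tips scene/side",ray(a,(265.8,171.3),232),ray(b,(307.2,285.4),232))
t=np.array([501.8,-174.3,301.9]);u=np.array([np.cos(1.768),np.sin(1.768)])
v=np.array([-u[1],u[0]])
for p,z in(((315,158),301.9+29),((317,305),301.9+29),((226,400),344),((411,400),344)):
    q=(ray(c,p,z)-t)[:2];print("in hand: handle dir, square",q@u,q@v)
E
```

```text
[486.58 -89.27 443.67] [ 502.62 -171.42  301.65]
wrist top [ 621.54 -207.05  180.  ] foot [ 622.21 -207.17   12.  ] corners [ 544.77 -158.21   12.  ] [ 670.68 -132.35   12.  ] [ 705.25 -258.03   12.  ]
scene top [ 625.2  -201.76  180.  ] side top [ 625.31 -213.69  180.  ]
tips scene/side [ 539.55 -222.38  232.  ] [ 535.2  -230.77  232.  ]
in hand: handle dir, square 73.08524936197786 -0.21013135815340966
in hand: handle dir, square 27.517395245379852 -0.7236446604623987
in hand: handle dir, square 1.139257255934531 27.577117843358597
in hand: handle dir, square 1.0514573442879787 -29.936649224606825
```

```bash
cat > tgt.py <<'E'
from h import *
np.set_printoptions(precision=3,suppress=True)
st=stand((623,-207.5,3.355));pu=(st[1]-st[2])/108
def target(s,tilt,up=0,loop=(48,0.5,3)):
    Rt=tool(3.355-np.pi,tilt);p=st[2]+pu*s+[0,0,up]-Rt.apply(loop);return p,Rt
def show(*a,**k):
    p,Rt=target(*a,**k);print(a,p,rel(p,Rt))
E
python3 -c "
from tgt import *
for s in(190,120,60): show(s,.5)"
```

```text
(190, 0.5) [ 479.629 -283.143  258.6  ] (array([ 0.004,  0.5  , -0.014]), array([-105.3,  -44.9,   42.9]))
(120, 0.5) [ 535.669 -270.999  218.449] (array([ 0.004,  0.5  , -0.014]), array([-104.5,   12.5,   83.1]))
(60, 0.5) [ 583.703 -260.589  184.035] (array([ 0.004,  0.5  , -0.014]), array([-103.8,   61.6,  117.5]))
```

```bash
python3 -m jog '[[[0,0,0],[-12,-6,0],0],[[0,0.05,0],[-30,-15,0],0],[[0,0.13,0],[-48,-24,0],0],[[0,0.21,0],[-66,-33,5],0],[[0,0.29,0],[-84,-42,12],0],[[0,0.37,0],[-100,-45,22],0],[[0,0.45,-0.01],[-105,-45,34],0],[[0,0.5,-0.014],[-105,-45,43],0]]'
python3 - <<'E'
from tgt import *
s=bot.state();print(s["joint_pos"],s["finger_gap"])
A,B=[cam(n)["frame"] for n in("scene","side")]
c=cam("wrist")["frame"]
show(190,.5)
o=np.hstack([cv2.resize(A[110:310,180:380],(400,400)),cv2.resize(B[200:400,230:430],(400,400))])
cv2.imwrite("pics/v3.png",o[:,:,::-1])
E
```

```text
time: 6.03
tcp_pos: [479.1, -284.6, 256.8]
orientation: [3.138, -0.505, 1.783]
wrist_force: [0.2, 0.2, -2.9]
finger_gap: 58.3
finger_force: 65.0
[-0.729  0.515  1.233  0.3    1.801 -0.932] 58.25661169674393
(190, 0.5) [ 479.629 -283.143  258.6  ] (array([ 0.002, -0.   , -0.001]), array([ 0.8,  0.4, -1. ]))
```

View pics/v3.png

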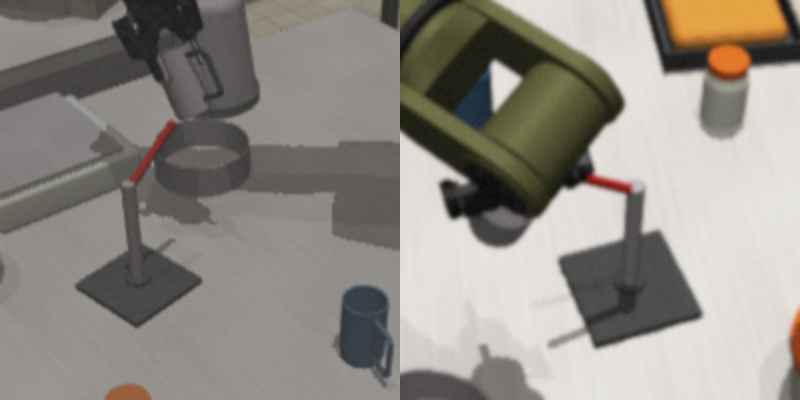

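In the scene half of the crop the handle loop at (205,75) lies on the extended peg line, so the alignment is good. In the side half the hand hides the loop. I'll move 50 mm along the slope and check through the wrist camera.

```bash
python3 -m jog '[[[0,0,0],[-1,4,2],0],[[0,0,0],[-3,10,6],0],[[0,0,0],[-5,16,10],0],[[0,0,0],[-8,23,14],0],[[0,0,0],[-10,30,18],0],[[0,0,0],[-12,36,22],0],[[0,0,0],[-13.5,40.5,24.5],0],[[0,0,0],[-13.5,41,25],0]]'
python3 - <<'E'
from tgt import *
c=cam("wrist");show(140,.5)
np.save("c.npy",{k:c[k] for k in c if k!="frame"},allow_pickle=True)
cv2.imwrite("pics/w4.png",c["frame"][:,:,::-1])
print(proj(c,np.array([st[0],st[2]+pu*110,st[2]+pu*15,st[2]+pu*140])))
a=cam("scene");cv2.imwrite("pics/s4.png",cv2.resize(a["frame"][120:240,220:340,::-1],(600,600),interpolation=2))
E
```

```text
time: 6.85
tcp_pos: [519.9, -274.5, 229.1]
orientation: [3.138, -0.501, 1.784]
wrist_force: [-0.3, 0.8, -2.0]
finger_gap: 57.6
finger_force: 65.0
(140, 0.5) [ 519.658 -274.468  229.921] (array([ 0.003, -0.001,  0.   ]), array([ 0.5,  0.1, -0.4]))
[[521.719 246.648]
 [375.542 224.172]
 [499.42  247.087]
 [316.44  213.443]]
```

View pics/w4.png

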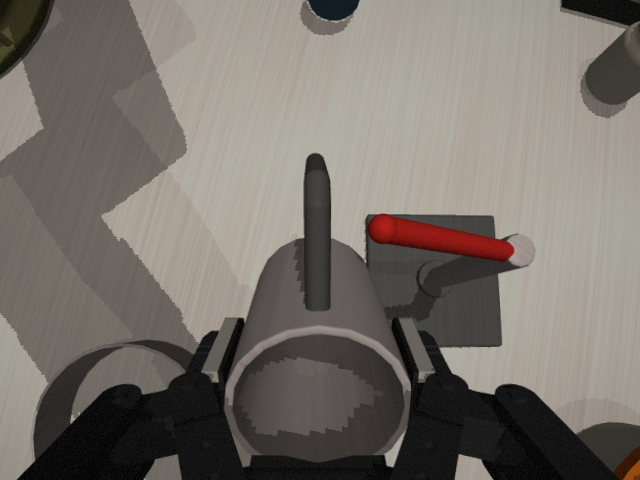

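View pics/s4.png

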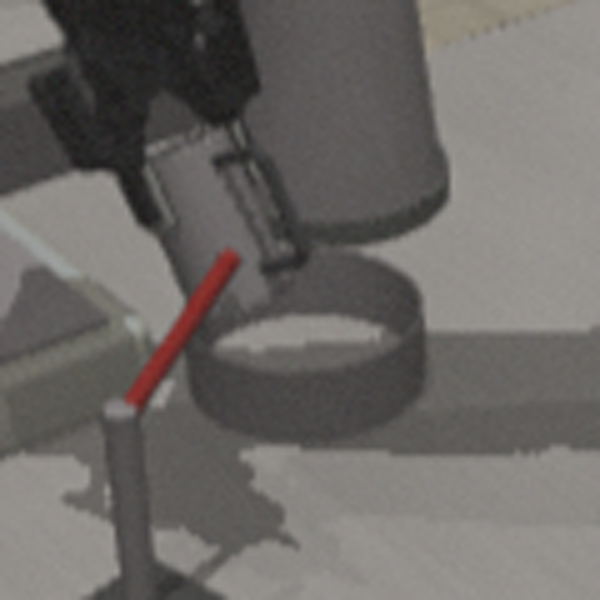

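The wrist view shows the peg tip at (382,228) against a predicted (375,224), about 2 mm nearer the jug body. The scene crop shows the peg line about 1–2 mm off the loop centre. Both fit within the clearance. I'll insert with a 2 mm correction, watching the force.

```bash
python3 -m jog '[[[0,0,0],[-2,2,1],0],[[0,0,0],[-4,6,4],0],[[0,0,0],[-6,11,7],0],[[0,0,0],[-8,16,10],0],[[0,0,0],[-9.5,21,13],0],[[0,0,0],[-11,26,16],0],[[0,0,0],[-12,30,18],0],[[0,0,0],[-12,31,19],0]]'
python3 -m jog '[[[0,0,0],[-1,3,2],0],[[0,0,0],[-2,7,4],0],[[0,0,0],[-4,12,7],0],[[0,0,0],[-6,17,10],0],[[0,0,0],[-8,22,13],0],[[0,0,0],[-9,26,16],0],[[0,0,0],[-10,30,18.5],0],[[0,0,0],[-10,30.5,19],0]]'
python3 - <<'E'
from tgt import *
c=cam("wrist");show(65,.5);print(bot.state()["joint_pos"],bot.state()["wrist_force"])
a=cam("scene")
o=np.hstack([cv2.resize(a["frame"][140:240,220:300],(480,600),interpolation=2),cv2.resize(c["frame"][120:360,260:388],(320,600))])
cv2.imwrite("pics/s5.png",o[:,:,::-1])
E
```

```text
time: 7.62
tcp_pos: [550.5, -269.5, 207.0]
orientation: [3.138, -0.501, 1.784]
wrist_force: [-1.2, -0.1, -1.9]
finger_gap: 57.6
finger_force: 65.0
time: 8.28
tcp_pos: [580.2, -262.7, 185.5]
orientation: [3.138, -0.501, 1.784]
wrist_force: [-1.3, 0.3, -2.1]
finger_gap: 58.1
finger_force: 65.0
(65, 0.5) [ 579.7   -261.457  186.903] (array([ 0.003, -0.001,  0.   ]), array([ 1.7, -0. , -0.3]))
[-0.61   0.732  1.056  0.339  1.724 -0.834] [-0.163  0.075 -2.411]
```

View pics/s5.png

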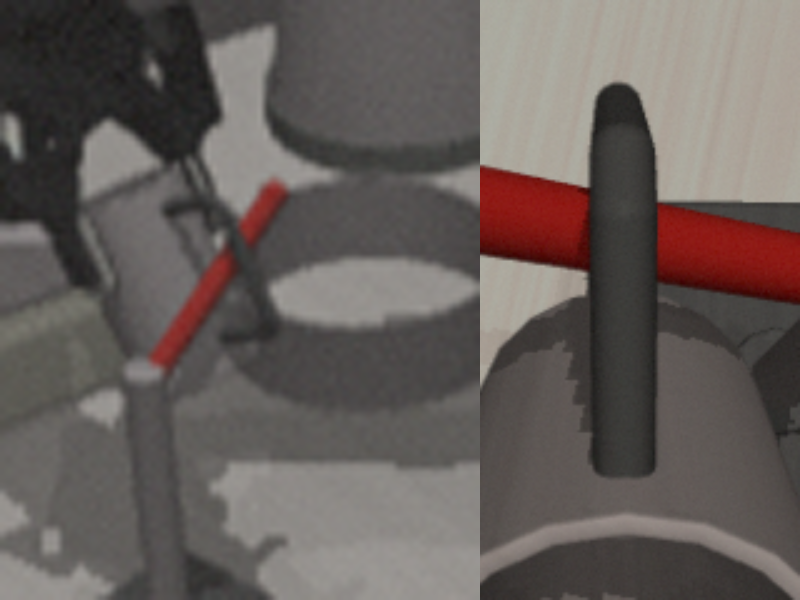

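The scene crop shows the peg passing through the loop, with its tip well out in front. The wrist crop shows the upper handle bar crossing over the peg. There is no contact force, and about 45 mm of peg is past the loop. Next I'll tilt the jug further towards its natural hanging angle before letting go.

```bash
python3 -c "
from tgt import *
for t in(.625,.75,.875,1.0): show(65,t,loop=(50,.5,3))
show(65,1.0,loop=(56,.5,-12))"
```

```text
(65, 0.625) [ 579.434 -260.226  180.46 ] (array([0.004, 0.125, 0.   ]), array([-0.3,  0.2,  6.3]))
(65, 0.75) [ 578.656 -256.636  175.396] (array([0.004, 0.25 , 0.   ]), array([ 0.5,  0.1, 12.5]))
(65, 0.875) [ 577.75  -252.456  170.828] (array([0.004, 0.375, 0.001]), array([ 2.1,  0.1, 18.5]))
(65, 1.0) [ 576.731 -247.752  166.83 ] (array([0.003, 0.5  , 0.001]), array([ 4.4,  0.1, 24.4]))
(65, 1.0) [ 574.744 -238.585  153.676] (array([0.003, 0.5  , 0.001]), array([ 6.3,  0. , 40.4]))
```

```bash
python3 -m jog '[[[0,0.06,0],[-0.1,0,3],0],[[0,0.12,0],[-0.3,0,6],0],[[0,0.19,0],[0,0,9.5],0],[[0,0.25,0],[0.5,0,12.5],0],[[0,0.31,0],[1.2,0,15.5],0],[[0,0.375,0],[2.1,0,18.5],0],[[0,0.44,0],[3.2,0,21.5],0],[[0,0.5,0],[4.4,0,24.4],0]]'
python3 -c "
from tgt import *
show(65,1.0,loop=(56,.5,-12));print(bot.state()['joint_pos'],bot.state()['wrist_force'])"
```

```text
time: 9.05
tcp_pos: [576.4, -248.2, 167.2]
orientation: [3.135, -1.003, 1.788]
wrist_force: [-0.0, 0.8, -1.1]
finger_gap: 58.0
finger_force: 65.0
(65, 1.0) [ 574.744 -238.585  153.676] (array([ 0.004, -0.003,  0.002]), array([-6.1,  0.3, 15.5]))
[-0.676  0.958  0.9    0.651  2.063 -0.815] [-0.045  0.756 -1.131]
```

```bash
python3 -m jog '[[[0,0,0],[-1,0,2],0],[[0,0,0],[-2,0,5],0],[[0,0,0],[-3,0,8],0],[[0,0,0],[-4,0,11],0],[[0,0,0],[-5,0,13],0],[[0,0,0],[-6,0,15],0],[[0,0,0],[-6,0,15],0],[[0,0,0],[-6,0,15],0]]'
python3 - <<'E'
from tgt import *
c=cam("wrist");print(bot.state()["wrist_force"])
a=cam("scene")
o=np.hstack([cv2.resize(a["frame"][140:240,220:300],(480,600),interpolation=2),cv2.resize(c["frame"][120:360,260:388],(320,600))])
cv2.imwrite("pics/s6.png",o[:,:,::-1])
E
```

```text
time: 9.72
tcp_pos: [575.0, -238.1, 154.7]
orientation: [3.133, -1.0, 1.79]
wrist_force: [1.4, 6.1, 2.2]
finger_gap: 57.5
finger_force: 64.9
[1.24  6.246 3.403]
```

View pics/s6.png

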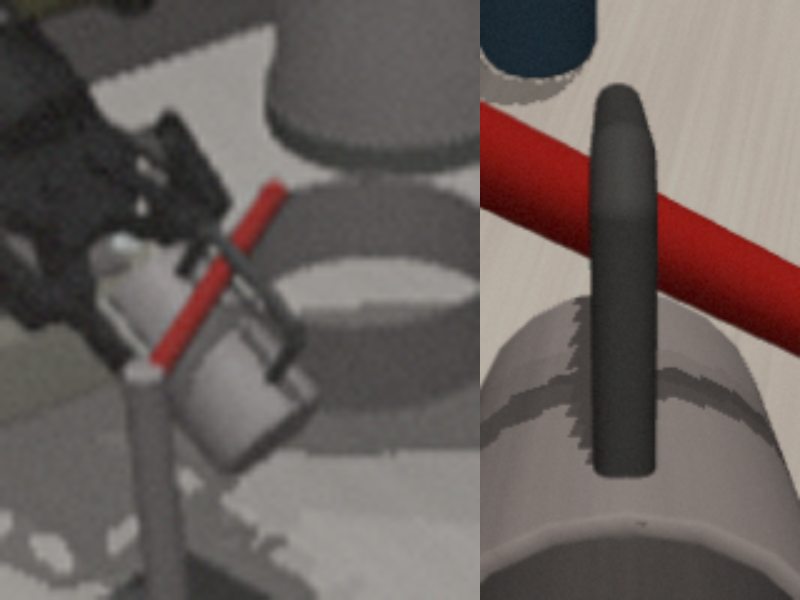

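The scene crop shows the jug tilted with the loop on the peg. The wrist crop shows the peg under the upper bar, towards its outer corner. Contact is light at about 7 N. I'll release with a partial opening and let it settle, then back off along the tool axis.

```bash
python3 -m jog '[[[0,0,0],[0,0,-1],0],[[0,0,0],[0,0,-1],0],[[0,0,0],[0,0,-1],0.85],[[0,0,0],[0,0,-1],0.85],[[0,0,0],[0,0,-1],0.85],[[0,0,0],[0,0,-1],0.85],[[0,0,0],[0,0,-1],0.85],[[0,0,0],[0,0,-1],0.85]]'
python3 -m jog '[[[0,0,0],[0,0,-2],0.85],[[0,0,0],[0,0,-6],0.85],[[0,0,0],[0,0,-12],0.85],[[0,0,0],[0,0,-20],0.85],[[0,0,0],[0,0,-29],0.85],[[0,0,0],[0,0,-38],0.85],[[0,0,0],[0,0,-47],0.85],[[0,0,0],[0,0,-56],0.85]]'
python3 -m jog '[[[0,0,0],[0,0,-10],0.85],[[0,0,0],[0,0,-20],0.85],[[0,0,0],[0,0,-32],0.85],[[0,0,0],[0,0,-44],0.85],[[0,0,0],[0,0,-56],0.85],[[0,0,0],[0,0,-68],0.85],[[0,0,0],[0,0,-78],0.85],[[0,0,0],[0,0,-80],0.85]]'
python3 - <<'E'
from tgt import *
a=cam("scene")["frame"]; b=cam("side")["frame"]; np.save("a1.npy",a);np.save("b1.npy",b)
o=np.hstack([cv2.resize(a[140:290,200:300],(400,600),interpolation=2),cv2.resize(b[200:350,280:380],(400,600),interpolation=2)])
cv2.imwrite("pics/s7.png",o[:,:,::-1])
E
```

```text
time: 10.48
tcp_pos: [574.8, -239.6, 154.4]
orientation: [3.135, -1.0, 1.787]
wrist_force: [1.2, -0.2, -0.1]
finger_gap: 72.2
finger_force: 0.0
time: 11.15
tcp_pos: [584.7, -286.5, 185.3]
orientation: [3.135, -1.0, 1.788]
wrist_force: [-0.9, -0.6, -0.2]
finger_gap: 72.7
finger_force: 0.0
time: 11.82
tcp_pos: [598.3, -353.0, 228.6]
orientation: [3.134, -0.999, 1.788]
wrist_force: [-0.5, -0.7, 0.3]
finger_gap: 72.7
finger_force: 0.0
```

View pics/s7.png

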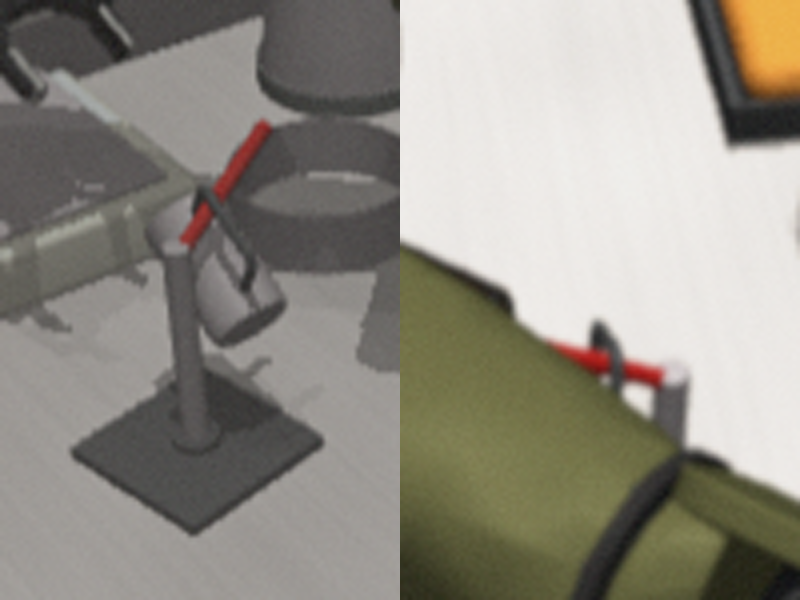

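The scene view shows the jug hanging from the peg clear of the table, with the loop about half-way along at crop (205,195) and the gripper away from it. I'll wait and check that it has stopped moving.

```bash
for i in 1 2 3 4 5; do python3 -m jog '[[[0,0,0],[0,0,0],0.85],[[0,0,0],[0,0,0],0.85],[[0,0,0],[0,0,0],0.85],[[0,0,0],[0,0,0],0.85],[[0,0,0],[0,0,0],0.85],[[0,0,0],[0,0,0],0.85],[[0,0,0],[0,0,0],0.85],[[0,0,0],[0,0,0],0.85]]' | head -1
python3 -c "
from h import *
a=cam('scene')['frame'];p=np.load('a1.npy');np.save('a1.npy',a)
g=lambda i:cv2.GaussianBlur(i,(0,0),1.5).astype(int)
d=abs(g(a)-g(p))
print('jug',d[160:240,230:280].max(),'control',d[350:430,500:550].max(),d[270:300,220:280].max())"
done
```

```text
time: 12.58
jug 8 control 2 1
time: 13.3
jug 2 control 1 1
time: 14.02
jug 2 control 1 1
time: 14.73
jug 2 control 1 1
time: 15.45
jug 2 control 1 1
```

```bash
python3 -c "
from plant import bot
print(bot.sign_off())"
```

```text
the job is handed in; nothing more can be done
None
```

The steel jug hangs still by its handle on the red peg, clear of the table with the gripper backed away, and I handed the job in at about 15.5 s; I touched nothing else.

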